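# Set out the seasoning row beside the hob

## Robot

A 7-joint arm with a two-finger parallel gripper is mounted at the origin on the work surface. World frame = base frame: x ahead of the robot, y to its left, z up, the work surface at z = 0. Lengths are in m, angles in rad, forces in N, time in s.
With the tool pointing down it reaches from about 0.425 to 0.925 m from the base axis. Payload 6.8 kg.
Tool frame: the origin (TCP) lies on the centre line of the jaws, within the pads' length; the fingertips stand 14 mm ahead of it and the grasp point (between the pads) lies 5 mm behind it; z points along the fingers, y is the line along which they close (so a half turn about z gives the same grasp; the last joint's range is limited). The gripper opens to 85 mm and grips with 20 to 120 N. Pads are 22 mm wide; open, the fingers measure 114 mm over their backs; the gripper's body (76 mm by 85 mm) begins 54 mm behind the grasp point. The pads swing forward as they close: fully open they stand 13 mm farther back than shut.
Start: joints at [1.082, 0.477, 0.022, 1.555, -0.011, 1.109, -0.083], TCP at [0.251, -0.627, 0.245] pointing down, gripper open.
Joint ranges: [-2.96, 2.96], [-0.34, 2.1], [-1.41, 1.46], [0.24, 2.44], [-1.37, 4.51], [0.17, 1.92], [-2.96, 2.96]. Speed limits (rad/s): [2.39, 2.39, 3.14, 3.14, 3.14, 3.14, 3.14].

## Interface

Orientations are given as a unit quaternion [w, x, y, z].
In Python, from station import bot gives the robot as it stands. The module is installed in compiled form; this text tells all that it offers.
- The arm moves only by the tool drive_tool, never from a script. Its argument "commands" is a list of rows, each an object with "hand": the opening, from 0 (shut) to 1 (fully open); "translation": the shift along the world's x, y, z in mm, a list of three; "angular": the turn, a rotation vector about the world's x, y, z in rad, a list of three. In form: [{"hand": hand, "translation": [tx, ty, tz], "angular": [ax, ay, az]}, ...]. A call has 1 to 12 rows; each row is the pose to reach, as a shift and turn from the pose commanded when the call began; what a row does not reach only later rows make up. A row lasts 1/8 s, in which the tool goes at most 62.5 mm and 10.7 degrees, less where a joint would pass 70% of its speed; a pose out of reach is approached as far as the arm can. A call with a gripper value outside its range is refused whole. The fingers move at their own pace and stop on an object; "force" is the grip in N (left out, the last holds). Time passes only in rows, so rows that repeat a pose let the fingers close. It gives the time, the measured TCP pose, the force, the opening and the grip force at its end, in the units of the state.
- bot.get_obs(): the state, without advancing time (a new reading comes with each control period).
- bot.read_camera(name): name is "scene" or "side" or "wrist"; returns the picture (480x640x3 uint8, red, green, blue); there is no depth.
- bot.camera_model(name): a dict with "fx", "fy", "cx", "cy" (pixels), "view" (4x4, takes a point from world to camera coordinates). Camera axes: x right, y up, looking along -z (the intrinsics and any distortion apply to the point x, -y, -z); pixel columns grow to the right and rows downward; lengths in m; the calibration is good to about 2 mm. A picture is of the moment at which its call begins: read the wrist's pose just before it. camera_model takes no time and is no camera call; for the wrist camera it gives the pose at the moment of the call.
- bot.hand_in(): hands the job in; it is judged then, once.
Trained networks look in the newest picture that a camera, given by its name, has taken for a name from the list of things; names that differ only in an ending like _2 or _b are one class to them, and where a whole thing is asked for, a point or a joint stands for the part that bears it (a point fixed in the world has none). Each returns a list of dicts, best first, with "score" (0 to 1); they miss things now and then, are a little off and sometimes report something else, mostly with a low value. They report only what shows in the picture. A call takes as long as a camera call. They do not tell look-alikes from the thing itself.
- bot.find_in(camera, query): "position" ([column, row] in pixels, amid what is visible of it).
- bot.outline_of(camera, query): "pixels" (480x640 bool, what is visible of it) and "position" ([column, row] in pixels, amid what is visible of it).
The state is a dict: "t": time; "q": joint angles; "joint_vel": joint speeds; "joint_torque": joint torques, N m; "eef_pos": TCP position; "tool_rot": TCP orientation; "contact_force": force on the tool from outside, world axes, zero at the start; "torque": the same for the moment, N m; "gripper_width": opening from 0.0 (shut) to 1.0 (fully open); "grasp_force": force on a finger pad.
Only numpy, scipy, OpenCV 4.12 (cv2) and the standard library are available. Lean on these libraries where they do the work, as an engineer would, in place of code of your own. Each camera call takes 0.05 s, during which the arm holds its last target. There are 200 camera calls.

## Task

Set out the seasoning for cooking as one straight row on the worktop: stand the steel canister in the middle of the round cork mat and set the white ramekin, upright and centred, on top of the canister's black lid; stand the red jar midway between the canister and the stone mortar; and stand the green jar in the same line on the other side of the mortar, as far from the mortar as the red jar is. Leave the mortar, the yellow jar, the salt shaker, the oil bottle and the mug standing where they are.

Things in the scene. Friction and masses are not known exactly. Their poses are not given: they have to be found in the camera images.
- canister: Steel canister with a flat black lid, loose, upright: 62 mm across the lid (body 60 mm), 75 mm high, about 0.3 kg. Origin at the centre of its underside, z up. The lid's flat top is 75 mm above the origin.
- ramekin: Small white ceramic ramekin (open round bowl, straight sides), loose, upright: 60 mm outer diameter, 34 mm high, wall 4 mm, about 0.12 kg. Origin at the centre of its underside, z up.
- red_jar: Spice jar with a red body and red lid, white paper band, loose, upright: 46 mm diameter (lid 45 mm), 78 mm high, about 0.14 kg. Origin at the centre of its underside, z up.
- green_jar: The same spice jar in green, loose, upright: 46 mm diameter, 78 mm high, about 0.14 kg. Origin at the centre of its underside, z up.
- cork_mat: Round cork mat, fixed to the worktop: 100 mm diameter, 4 mm thick. Origin at the centre of its underside, on the worktop; its x axis lies along the line through the mat's and the mortar's centres, and may point towards the mortar or away from it.
- mortar: Heavy grey-white stone mortar with a short pestle in it, loose but not to be moved: 104 mm across the rim, 72 mm across the foot, 70 mm high, the pestle rising to about 95 mm within the rim's outline, 1.6 kg. Origin at the centre of its underside, z up. It stands 230 to 260 mm from the mat's centre, on its left or its right seen from the robot.
- yellow_jar: The same spice jar in yellow, a bystander to leave where it is: 46 mm diameter, 78 mm high. Origin at the centre of its underside.
- salt_shaker: Small blue salt shaker with a steel cap, a bystander to leave where it is: 40 mm diameter, 66 mm high. Origin at the centre of its underside.
- oil_bottle: Green glass oil bottle with a black cap, a bystander to leave where it is, beyond the row: 60 mm diameter, 160 mm high. Origin at the centre of its underside.
- mug: Blue mug, a bystander to leave where it is, beyond the row: 80 mm diameter, 90 mm high, with a handle. Origin at the centre of its underside.
Mind the look-alikes: they are no part of the job. Of the things shaped like the green_jar, the green one is meant.

How it is judged:
At the end, for the whole second after the job is handed in: Upright, released, at rest: canister within 13 mm of the mat's centre; ramekin on its lid within 12 mm; red jar between mat and mortar, green beyond the mortar, each 98-150 mm from the mortar's centre (red also from the mat's) and within 15 (red) or 20 mm (green) of the mat-mortar line (horizontal distance between canister and cork_mat below 0.013 m and height (world z) of canister below 0.01 m and angle between each of canister, ramekin, red_jar, green_jar's own z axis and vertical below 0.1 rad and horizontal distance between ramekin and canister below 0.012 m and z of ramekin in the frame of canister between 0.07 and 0.08 m and y of red_jar in the frame of cork_mat between -0.015 and 0.015 m and horizontal distance between red_jar and cork_mat between 0.098 and 0.15 m and horizontal distance between red_jar and mortar between 0.098 and 0.15 m and height (world z) of each of red_jar, green_jar below 0.008 m and y of green_jar in the frame of cork_mat between -0.02 and 0.02 m and horizontal distance between green_jar and mortar between 0.098 and 0.15 m and horizontal distance between green_jar and cork_mat above 0.31 m and linear speed of each of canister, ramekin, red_jar, green_jar below 0.02 m/s); the robot touches nothing.
It fails at once if the mortar is moved by more than 15 mm (distance of mortar from where it was at the start of the episode above 0.015 m).
It fails at once if the yellow jar, salt shaker, oil bottle or mug is moved by more than 25 mm or tipped over (distance of any of yellow_jar, salt_shaker, oil_bottle, mug from where it was at the start of the episode above 0.025 m or angle between any of yellow_jar, salt_shaker, oil_bottle, mug's own z axis and vertical above 0.5 rad).
It also fails if it takes over 112 s, if anything falls off the work surface, if the arm or the gripper's body presses on something with over 40 N, if the wrist force passes 120 N, or if a joint passes its speed limit or range.

## Working session

There is one attempt and no reset: what is moved stays moved. The work goes in short steps, Python scripts to look and compute and a tool call to move; the robot and the scene stay as the last step left them, time stands still between calls to the robot, and variables do not carry over. Pictures are saved under pics/ and viewed, at most 14 in all, crops included, and the job is handed in when it is done.

Besides the shell and the picture viewer there is one more tool, called after "Emit:" by a JSON object that holds its "api" and its "payload", one argument or row to a line. drive_tool: Moves the arm, as the interface text tells. Its arguments: {"type":"object","properties":{"commands":{"type":"array","items":{"type":"object","properties":{"hand":{"type":"number"},"translation":{"type":"array","items":{"type":"number"}},"angular":{"type":"array","items":{"type":"number"}}}}},"force":{"type":"number"}},"required":["commands"]}

```bash
mkdir -p pics; cat > h.py <<'E'
import numpy as np, cv2
from station import bot
def snap(c,n=None):
    m=bot.camera_model(c); im=bot.read_camera(c)
    if n: cv2.imwrite(f'pics/{n}.png',im[:,:,::-1])
    return im,m
def ray(m,p):
    V=np.array(m['view']);R=V[:3,:3];C=-R.T@V[:3,3]
    d=R.T@np.array([(p[0]-m['cx'])/m['fx'],-(p[1]-m['cy'])/m['fy'],-1.]);return C,d
def at_z(m,p,z):
    C,d=ray(m,p);return C+d*(z-C[2])/d[2]
def proj(m,X):
    V=np.array(m['view']);c=V[:3,:3]@np.array(X)+V[:3,3];return np.array([m['cx']+m['fx']*c[0]/-c[2],m['cy']+m['fy']*c[1]/c[2]])
def tri(a,pa,b,pb):
    A,d=ray(a,pa);B,e=ray(b,pb);M=np.stack([d,-e],1);s=np.linalg.lstsq(M,B-A,rcond=None)[0]
    P=A+s[0]*d;Q=B+s[1]*e;return (P+Q)/2,np.linalg.norm(P-Q)
E
python3 - <<'E'
from h import *
np.set_printoptions(precision=3,suppress=True)
names="canister ramekin red_jar green_jar cork_mat mortar yellow_jar salt_shaker oil_bottle mug".split()
for c in ['scene','side']:
    im,m=snap(c,c+'0');print(c,{k:v for k,v in m.items()})
    for n in names:
        print(n,[(np.round(d['position']),round(d['score'],2)) for d in bot.find_in(c,n)])
print(bot.get_obs())
E
```

```text
scene {'fx': 475.7126437666599, 'fy': 475.7126437666599, 'cx': 322.75683017503485, 'cy': 241.72918465741802, 'view': array([[ 0.177,  0.984, -0.   , -0.063],
       [-0.721,  0.13 ,  0.681,  0.375],
       [ 0.67 , -0.121,  0.732, -1.573],
       [ 0.   ,  0.   ,  0.   ,  1.   ]])}
canister [(array([439., 185.]), 0.59)]
ramekin [(array([352., 207.]), 0.87)]
red_jar [(array([300., 205.]), 0.98), (array([431., 290.]), 0.7)]
green_jar [(array([213., 196.]), 0.97), (array([243., 230.]), 0.79), (array([182., 197.]), 0.73), (array([200., 237.]), 0.71), (array([205., 212.]), 0.63), (array([431., 289.]), 0.42), (array([438., 188.]), 0.33)]
cork_mat [(array([205., 211.]), 0.73), (array([399., 252.]), 0.6), (array([441., 185.]), 0.2)]
mortar [(array([306., 252.]), 0.71)]
yellow_jar [(array([398., 195.]), 0.64), (array([204., 210.]), 0.2)]
salt_shaker [(array([250., 210.]), 0.65), (array([440., 187.]), 0.27)]
oil_bottle [(array([348., 299.]), 0.79)]
mug [(array([429., 290.]), 0.59)]
side {'fx': 437.17101285334434, 'fy': 437.17101285334434, 'cx': 320.49150651721, 'cy': 237.87090081642137, 'view'
[... 549 characters left out ...]
_jar [(array([222., 193.]), 0.93), (array([304., 190.]), 0.16)]
salt_shaker [(array([286., 344.]), 0.81), (array([409., 197.]), 0.69)]
oil_bottle [(array([411., 198.]), 0.7)]
mug [(array([363., 154.]), 0.76)]
{'t': 1.1, 'q': array([ 1.082,  0.477,  0.022,  1.555, -0.012,  1.109, -0.083]), 'joint_vel': array([ 0.   , -0.   ,  0.   ,  0.001,  0.002,  0.002,  0.   ]), 'joint_torque': array([  0.   , -59.634,   1.606, -28.155,   0.012,   0.002,   0.   ]), 'eef_pos': array([ 0.251, -0.627,  0.245]), 'tool_rot': array([-0.   ,  0.982,  0.189,  0.   ]), 'contact_force': array([ 0.929,  0.494, -0.774]), 'torque': array([ 0.031,  0.003, -0.027]), 'grasp_force': 0.0, 'gripper_width': 1.00193207550671}
```

View pics/scene0.png

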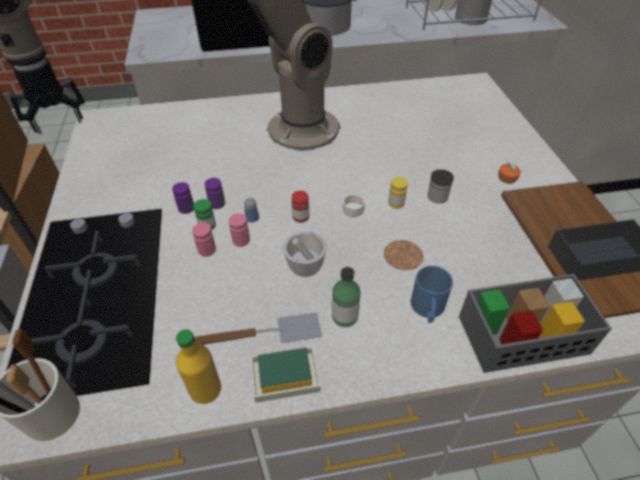

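View pics/side0.png

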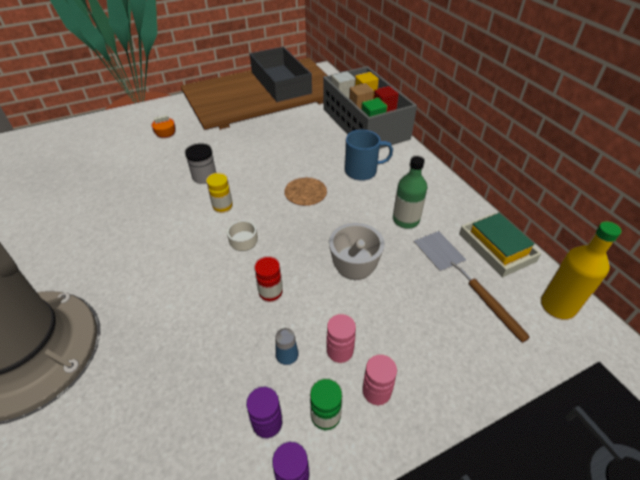

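The green jar is at (204,213) in the scene view and (327,404) in the side view. It has a white band and stands among two purple and two pink look-alikes. The mat is at (403,254), the mortar at (305,254), the red jar at (300,206), the canister at (440,186) and the ramekin at (353,206).

```bash
cat > m.py <<'E'
from h import *
from scipy.optimize import least_squares
np.set_printoptions(precision=4,suppress=True)
a=np.linspace(0,2*np.pi,72)
def bbox(P): return np.r_[P.min(0),P.max(0)]
def mb(mask):
    r,c=np.nonzero(mask);return np.array([c.min(),r.min(),c.max()+1,r.max()+1.])-0.5
def cyl(m,x,y,z,h,rb,rt):
    return np.array([proj(m,[x+r*np.cos(t),y+r*np.sin(t),zz]) for r,zz in((rb,z),(rt,z+h)) for t in a])
def fit(obs,rb,rt,h0,x0):
    f=lambda p:np.concatenate([bbox(cyl(m,p[0],p[1],p[2],p[3],rb,rt))-b for m,b in obs])
    s=least_squares(f,[*x0,0,h0],loss='soft_l1',x_scale=[.01]*4);return s.x,f(s.x)
E
python3 - <<'E'
from m import *
T={'canister':((440,186),(200,163),.03,.031,.075),'ramekin':((353,206),(243,236),.03,.03,.034),'red_jar':((300,206),(268,279),.023,.0225,.078),
'green_jar':((204,213),(327,404),.023,.0225,.078),'cork_mat':((403,254),(305,191),.05,.05,.004),'mortar':((305,254),(356,250),.036,.052,.07),'yellow_jar':((398,192),(221,193),.023,.0225,.078),
'pinkA':((239,229),(341,339),.023,.0225,.078),'pinkB':((204,239),(379,379),.023,.0225,.078),'purpA':((215,193),(265,412),.023,.0225,.078),'purpB':((183,197),(290,465),.023,.0225,.078),
'salt_shaker':((251,210),(287,346),.02,.02,.066),'oil_bottle':((346,297),(411,195),.03,.03,.16)}
M={};D={}
for c in['scene','side']:
    im,M[c]=snap(c)
    for n in T:
        if n[:2]!='pu' and n!='pinkB' and n!='pinkA': D[c,n]=bot.outline_of(c,n)
    for n in('pinkA','pinkB','purpA','purpB'): D[c,n]=D[c,'green_jar']
for n,(p,q,rb,rt,h) in T.items():
    obs=[];
    for c,px in(('scene',p),('side',q)):
        l=[d for d in D[c,n] if np.hypot(*(np.array(d['position'])-px))<13]
        if l: obs.append((M[c],mb(l[0]['pixels'])))
        else: print(n,'missing',c)
    if not obs: continue
    X0=at_z(M['scene'],p,h/2)
    s,r=fit(obs,rb,rt,h,X0[:2]);print(n,s,r.round(1))
E
```

```text
canister [0.4017 0.3204 0.0042 0.0719] [-0.5 -0.   1.6 -0.6 -0.5  0.3  1.3  0.2]
ramekin [0.4143 0.0732 0.0084 0.0283] [ 0.6 -0.4  0.2 -0.6 -0.   0.3  0.7  0.4]
red_jar [ 0.4149 -0.0719  0.0063  0.073 ] [ 0.3 -0.1  0.5 -1.   0.2  0.   0.3  0.6]
green_jar [ 0.4036 -0.3199  0.0154  0.0653] [ 0.4 -1.  -0.1  0.5  0.1  0.7  0.1 -0.4]
cork_mat [0.5942 0.1609 0.0006 0.0067] [ 0.4 -1.3  0.9 -0.6  0.8  1.   0.4  0.5]
mortar [ 0.5866 -0.0842  0.0044  0.0675] [ 0.4 -0.3  0.7 -0.5  0.   0.3  0.7  0.4]
yellow_jar [0.4095 0.1955 0.0058 0.0755] [-0.1 -0.6  1.  -0.4 -0.2  0.6  1.   0.2]
pinkA [ 0.4732 -0.2342  0.0057  0.0736] [ 0.9 -0.3  0.9 -0.9  0.4  0.2  0.5  0.6]
pinkB [ 0.4922 -0.3197  0.007   0.0705] [ 1.6 -0.2  1.4 -1.2  0.3  0.1  0.6  0.8]
purpA [ 0.3222 -0.2917  0.0116  0.0692] [ 0.4 -0.3  1.7 -0.8  0.2  0.1  0.4  0.5]
purpB [ 0.3264 -0.3725  0.0149  0.0621] [ 1.5  0.3  0.7 -3.  -0.  -0.6  0.7 13.7]
salt_shaker [ 0.3944 -0.2011  0.0061  0.0488] [-1.3  0.2  0.9  0.  -1.   0.   0.7 -0.1]
oil_bottle [ 0.7464 -0.0222  0.006   0.1378] [ 0.2 -2.4  1.6 -0.  -0.1  4.   3.9  0. ]
```

Emit:
{"api": "drive_tool", "payload": {
  "commands": [
    {"hand":1,"translation":[52,102,0],"angular":[0,0,0]},
    {"hand":0.8,"translation":[104,204,0],"angular":[0,0,0]},
    {"hand":0.8,"translation":[150,307,0],"angular":[0,0,0]},
    {"hand":0.8,"translation":[150,307,0],"angular":[0,0,0]},
    {"hand":0.8,"translation":[150,307,0],"angular":[0,0,0]},
    {"hand":0.8,"translation":[150,307,0],"angular":[0,0,0]},
    {"hand":0.8,"translation":[150,307,0],"angular":[0,0,0]},
    {"hand":0.8,"translation":[150,307,0],"angular":[0,0,0]}
  ]
}}

```text
t: 3.1
eef_pos: [0.4004, -0.3206, 0.2455]
tool_rot: [0.0, 0.982, 0.189, -0.0]
contact_force: [-0.6, -0.7, 0.5]
gripper_width: 0.802
grasp_force: 0.0
```

```bash
python3 - <<'E'
from m import *
print(bot.get_obs()['q'],bot.get_obs()['eef_pos'],bot.get_obs()['joint_vel'])
im,m=snap('wrist','w1')
for d in bot.outline_of('wrist','green_jar'):
    p=d['position'];b=mb(d['pixels']);print(np.round(p),b,d['score'],at_z(m,p,.06),im[int(p[1]),int(p[0])])
print(proj(m,[.4036,-.3199,.078]),m)
E
```

```text
[ 0.6599  0.2161 -0.1233  1.9315  0.0322  0.9955 -0.669 ] [ 0.4004 -0.3206  0.2455] [ 0.0141  0.0064  0.0106 -0.0019 -0.0016  0.0019 -0.0019]
[325. 207.] [298.5 173.5 349.5 236.5] 0.82 [ 0.4053 -0.3216  0.06  ] [ 49 150  73]
[370. 112.] [335.5  83.5 395.5 141.5] 0.72 [ 0.4951 -0.3265  0.06  ] [217 135 162]
[348. 292.] [322.5 257.5 370.5 328.5] 0.63 [ 0.3343 -0.3734  0.06  ] [119  56 148]
[267. 270.] [238.5 234.5 293.5 303.5] 0.59 [ 0.3268 -0.2924  0.06  ] [122  59 151]
[322.938 213.023] {'fx': 353.57610520798323, 'fy': 353.57610520798323, 'cx': 323.83477133970524, 'cy': 234.14520418973524, 'view': array([[ 0.3704, -0.9289,  0.0022, -0.4476],
       [ 0.8865,  0.3527, -0.2995, -0.2034],
       [ 0.2774,  0.1129,  0.9541, -0.455 ],
       [ 0.    ,  0.    ,  0.    ,  1.    ]])}
```

View pics/w1.png

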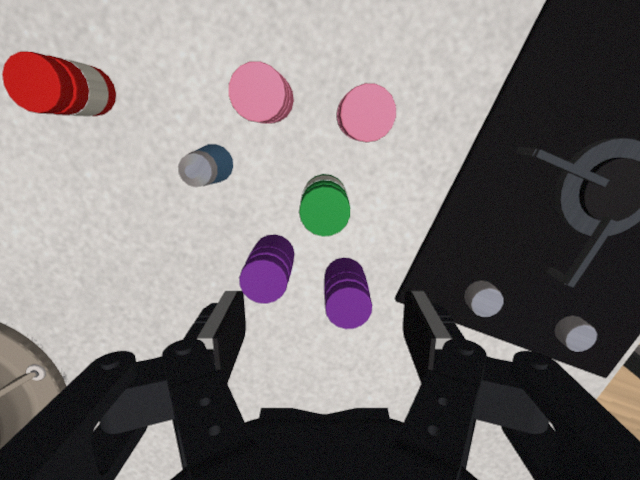

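The green top is at (325,211), with pink at (260,92) and (367,112) and purple at (265,280) and (348,307). The one at (325,211) is the only green one, so I grasp it.

Emit:
{"api": "drive_tool", "payload": {
  "commands": [
    {"hand":0.8,"translation":[5,0,-60],"angular":[0,0,0]},
    {"hand":0.8,"translation":[5,0,-120],"angular":[0,0,0]},
    {"hand":0.8,"translation":[5,0,-170],"angular":[0,0,0]},
    {"hand":0.8,"translation":[5,0,-199],"angular":[0,0,0]},
    {"hand":0.8,"translation":[5,0,-199],"angular":[0,0,0]},
    {"hand":0.8,"translation":[5,0,-199],"angular":[0,0,0]},
    {"hand":0.3,"translation":[5,0,-199],"angular":[0,0,0]},
    {"hand":0.3,"translation":[5,0,-199],"angular":[0,0,0]},
    {"hand":0.3,"translation":[5,0,-199],"angular":[0,0,0]},
    {"hand":0.3,"translation":[5,0,-199],"angular":[0,0,0]},
    {"hand":0.3,"translation":[5,0,-199],"angular":[0,0,0]}
  ],
  "force": 30
}}

```text
t: 4.58
eef_pos: [0.4067, -0.3205, 0.048]
tool_rot: [0.001, 0.982, 0.189, 0.001]
contact_force: [-1.6, 0.5, 6.2]
gripper_width: 0.528
grasp_force: 30.0
```

Emit:
{"api": "drive_tool", "payload": {
  "commands": [
    {"hand":0.3,"translation":[0,0,60],"angular":[0,0,0]},
    {"hand":0.3,"translation":[0,0,110],"angular":[0,0,0.18]},
    {"hand":0.3,"translation":[45,28,115],"angular":[0,0,0.36]},
    {"hand":0.3,"translation":[90,57,115],"angular":[0,0,0.54]},
    {"hand":0.3,"translation":[135,85,115],"angular":[0,0,0.72]},
    {"hand":0.3,"translation":[177,113,115],"angular":[0,0,0.9]},
    {"hand":0.3,"translation":[177,113,115],"angular":[0,0,1.0]},
    {"hand":0.3,"translation":[177,113,60],"angular":[0,0,1.0]},
    {"hand":0.3,"translation":[177,113,20],"angular":[0,0,1.0]},
    {"hand":0.3,"translation":[177,113,5],"angular":[0,0,1.0]},
    {"hand":0.3,"translation":[177,113,5],"angular":[0,0,1.0]},
    {"hand":0.3,"translation":[177,113,5],"angular":[0,0,1.0]}
  ]
}}

```text
t: 6.08
eef_pos: [0.5843, -0.207, 0.0533]
tool_rot: [0.001, 0.771, 0.637, 0.001]
contact_force: [-0.8, -0.3, -0.9]
gripper_width: 0.527
grasp_force: 31.7
```

Emit:
{"api": "drive_tool", "payload": {
  "commands": [
    {"hand":0.3,"translation":[0,0,-4],"angular":[0,0,0]},
    {"hand":0.3,"translation":[0,0,-5],"angular":[0,0,0]},
    {"hand":0.3,"translation":[0,0,-5],"angular":[0,0,0]},
    {"hand":0.8,"translation":[0,0,-5],"angular":[0,0,0]},
    {"hand":0.8,"translation":[0,0,-5],"angular":[0,0,0]},
    {"hand":0.8,"translation":[0,0,0],"angular":[0,0,0]},
    {"hand":0.8,"translation":[0,0,50],"angular":[0,0,0]},
    {"hand":0.8,"translation":[0,0,110],"angular":[0,0,0]},
    {"hand":0.8,"translation":[0,0,160],"angular":[0,0,0]}
  ]
}}

```text
t: 7.2
eef_pos: [0.5831, -0.2066, 0.2139]
tool_rot: [0.001, 0.771, 0.637, 0.0]
contact_force: [-0.1, -0.9, -0.1]
gripper_width: 0.802
grasp_force: 0.0
```

Emit:
{"api": "drive_tool", "payload": {
  "commands": [
    {"hand":0.8,"translation":[-20,17,10],"angular":[0,0,-0.18]},
    {"hand":0.8,"translation":[-40,34,20],"angular":[0,0,-0.36]},
    {"hand":0.8,"translation":[-60,51,20],"angular":[0,0,-0.54]},
    {"hand":0.8,"translation":[-80,68,20],"angular":[0,0,-0.72]},
    {"hand":0.8,"translation":[-100,85,20],"angular":[0,0,-0.9]},
    {"hand":0.8,"translation":[-120,102,20],"angular":[0,0,-1.08]},
    {"hand":0.8,"translation":[-140,119,20],"angular":[0,0,-1.25]},
    {"hand":0.8,"translation":[-163,135,20],"angular":[0,0,-1.38]},
    {"hand":0.8,"translation":[-163,135,20],"angular":[0,0,-1.38]},
    {"hand":0.8,"translation":[-163,135,20],"angular":[0,0,-1.38]}
  ]
}}

```text
t: 8.45
eef_pos: [0.4205, -0.0719, 0.2317]
tool_rot: [0.0, 1.0, 0.001, 0.001]
contact_force: [0.3, 0.0, -0.3]
gripper_width: 0.8
grasp_force: 0.0
```

```bash
python3 - <<'E'
from m import *
o=bot.get_obs();print(o['q'],o['eef_pos'],o['tool_rot'])
im,m=snap('wrist','w2')
for n,X in(('red_jar',[.4149,-.0719,.078]),('ramekin',[.4143,.0732,.034]),('mortar',[.5866,-.0842,.07]),('cork_mat',[.594,.161,.004])):
  print(n,proj(m,X))
  for d in bot.outline_of('wrist',n)[:3]: print('  ',np.round(d['position']),mb(d['pixels']),round(d['score'],2))
M={};B={}
for c in('scene','side'):
  snap(c,c+'1');m=bot.camera_model(c)
  for d in bot.outline_of(c,'green_jar'):
    p=d['position']
    if np.hypot(*(p-proj(m,[.583,-.207,.039])))<14: B[c]=(m,mb(d['pixels']))
print(B.keys(),fit(list(B.values()),.023,.0225,.078,(.583,-.207)))
E
```

```text
[ 0.2845  0.0944 -0.276   2.1168  0.0323  0.933  -1.5782] [ 0.4205 -0.0719  0.2317] [0.0002 1.     0.0011 0.0006]
red_jar [322.7358 227.9661]
   [322. 220.] [295.5 184.5 348.5 251.5] 0.95
ramekin [170.2191 215.4054]
   [174. 210.] [138.5 179.5 209.5 244.5] 0.62
mortar [340.2677  -7.3533]
   [343.  23.] [269.5  -0.5 412.5  70.5] 0.98
cork_mat [58.4098  8.7531]
   [64. 23.] [ -0.5  -0.5 117.5  68.5] 0.93
   [493.  20.] [452.5  -0.5 552.5  51.5] 0.67
dict_keys(['scene', 'side']) (array([ 0.5834, -0.208 ,  0.0047,  0.0733]), array([ 0.5573, -0.3845,  1.1685, -0.6203,  0.1438,  0.3822,  0.8292,
        0.3986]))
```

View pics/w2.png

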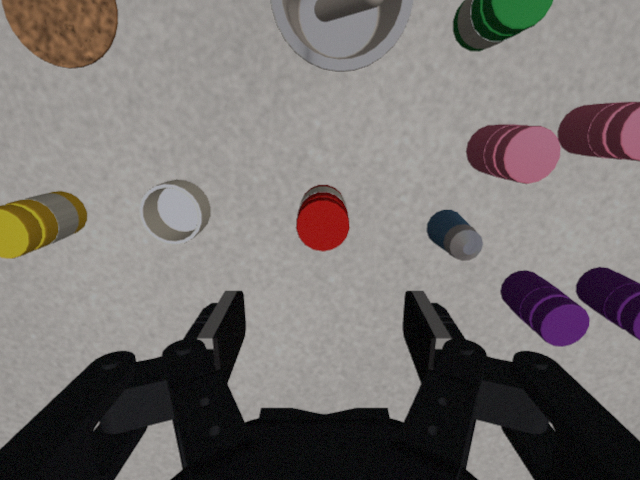

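The red top is at (322,225), upright and clear of its neighbours. The green jar shows at the top right, beyond the mortar.

Emit:
{"api": "drive_tool", "payload": {
  "commands": [
    {"hand":0.8,"translation":[-3,0,-60],"angular":[0,0,0]},
    {"hand":0.8,"translation":[-3,0,-120],"angular":[0,0,0]},
    {"hand":0.8,"translation":[-3,0,-165],"angular":[0,0,0]},
    {"hand":0.8,"translation":[-3,0,-184],"angular":[0,0,0]},
    {"hand":0.8,"translation":[-3,0,-184],"angular":[0,0,0]},
    {"hand":0.8,"translation":[-3,0,-184],"angular":[0,0,0]},
    {"hand":0.3,"translation":[-3,0,-184],"angular":[0,0,0]},
    {"hand":0.3,"translation":[-3,0,-184],"angular":[0,0,0]},
    {"hand":0.3,"translation":[-3,0,-184],"angular":[0,0,0]},
    {"hand":0.3,"translation":[-3,0,-184],"angular":[0,0,0]},
    {"hand":0.3,"translation":[-3,0,-184],"angular":[0,0,0]}
  ]
}}

```text
t: 10.28
eef_pos: [0.4178, -0.0717, 0.0485]
tool_rot: [0.0, 1.0, 0.0, 0.001]
contact_force: [-1.1, 0.2, 5.5]
gripper_width: 0.523
grasp_force: 29.8
```

Emit:
{"api": "drive_tool", "payload": {
  "commands": [
    {"hand":0.3,"translation":[0,0,50],"angular":[0,0,0]},
    {"hand":0.3,"translation":[0,10,100],"angular":[0,0,0.17]},
    {"hand":0.3,"translation":[25,30,115],"angular":[0,0,0.35]},
    {"hand":0.3,"translation":[50,50,115],"angular":[0,0,0.53]},
    {"hand":0.3,"translation":[75,70,115],"angular":[0,0,0.71]},
    {"hand":0.3,"translation":[100,90,115],"angular":[0,0,0.89]},
    {"hand":0.3,"translation":[135,105,115],"angular":[0,0,1.07]},
    {"hand":0.3,"translation":[172,110,115],"angular":[0,0,1.25]},
    {"hand":0.3,"translation":[172,110,110],"angular":[0,0,1.4]},
    {"hand":0.3,"translation":[172,110,60],"angular":[0,0,1.4]},
    {"hand":0.3,"translation":[172,110,20],"angular":[0,0,1.4]},
    {"hand":0.3,"translation":[172,110,5],"angular":[0,0,1.4]}
  ]
}}

```text
t: 11.78
eef_pos: [0.5872, 0.0377, 0.0504]
tool_rot: [-0.001, 0.765, 0.644, -0.002]
contact_force: [-0.8, 0.2, -1.2]
gripper_width: 0.524
grasp_force: 32.3
```

Emit:
{"api": "drive_tool", "payload": {
  "commands": [
    {"hand":0.3,"translation":[0,0,-2],"angular":[0,0,0]},
    {"hand":0.3,"translation":[0,0,-5],"angular":[0,0,0]},
    {"hand":0.3,"translation":[0,0,-5],"angular":[0,0,0]},
    {"hand":0.8,"translation":[0,0,-5],"angular":[0,0,0]},
    {"hand":0.8,"translation":[0,0,-5],"angular":[0,0,0]},
    {"hand":0.8,"translation":[0,0,0],"angular":[0,0,0]},
    {"hand":0.8,"translation":[0,0,50],"angular":[0,0,0]},
    {"hand":1,"translation":[0,0,110],"angular":[0,0,0]},
    {"hand":1,"translation":[0,0,170],"angular":[0,0,0]},
    {"hand":1,"translation":[0,0,180],"angular":[0,0,0]}
  ]
}}

```text
t: 13.02
eef_pos: [0.5913, 0.0392, 0.2376]
tool_rot: [0.002, 0.765, 0.645, 0.003]
contact_force: [-0.5, 0.4, -0.3]
gripper_width: 0.999
grasp_force: 0.0
```

Emit:
{"api": "drive_tool", "payload": {
  "commands": [
    {"hand":1,"translation":[-32,47,0],"angular":[0,0,0]},
    {"hand":1,"translation":[-64,94,0],"angular":[0,0,0]},
    {"hand":1,"translation":[-96,141,0],"angular":[0,0,0]},
    {"hand":1,"translation":[-128,188,0],"angular":[0,0,0]},
    {"hand":1,"translation":[-160,235,0],"angular":[0,0,0]},
    {"hand":1,"translation":[-190,281,0],"angular":[0,0,0]},
    {"hand":1,"translation":[-190,281,0],"angular":[0,0,0]},
    {"hand":1,"translation":[-190,281,0],"angular":[0,0,0]}
  ]
}}

```text
t: 14.02
eef_pos: [0.3988, 0.3187, 0.2317]
tool_rot: [0.0, 0.765, 0.645, -0.001]
contact_force: [1.2, -0.9, 0.3]
gripper_width: 1.004
grasp_force: 0.0
```

```bash
python3 - <<'E'
from m import *
o=bot.get_obs();print(o['q'],o['eef_pos'],o['tool_rot'])
im,m=snap('wrist','w3')
for n,r1,r2,h,x0 in(('canister',.03,.031,.075,[.4017,.3204]),('cork_mat',.05,.05,.004,[.594,.161])):
  for d in bot.outline_of('wrist',n)[:2]:
    b=mb(d['pixels']);print(n,np.round(d['position']),b,round(d['score'],2))
    f=lambda p:bbox(cyl(m,p[0],p[1],0,h,r1,r2))-b
    s=least_squares(f,x0,x_scale=.01);print('  fit',s.x,s.fun)
B={}
for c in('scene','side'):
  snap(c,c+'2');m=bot.camera_model(c)
  for d in bot.outline_of(c,'red_jar'):
    p=d['position']
    if np.hypot(*(p-proj(m,[.590,.038,.039])))<14: B[c]=(m,mb(d['pixels']))
print(B.keys(),fit(list(B.values()),.023,.0225,.078,(.59,.038)))
E
```

```text
[-0.1622  0.3093 -0.7536  1.9182  0.2489  1.01   -1.196 ] [0.3988 0.3187 0.2317] [ 0.0003  0.7645  0.6446 -0.0006]
canister [328. 211.] [289.5 169.5 363.5 250.5] 0.97
  fit [0.4023 0.3197] [-0.1948 -0.7772  0.1952  0.7248]
cork_mat [519. 298.] [473.5 266.5 563.5 344.5] 0.73
  fit [0.5966 0.159 ] [-0.5028 -0.9897  0.4926  1.1875]
dict_keys(['scene', 'side']) (array([0.5891, 0.0351, 0.0045, 0.0758]), array([ 1.751 , -0.5628,  0.0784, -0.6368,  0.6995,  0.4289,  0.2622,
        0.5058]))
```

View pics/w3.png

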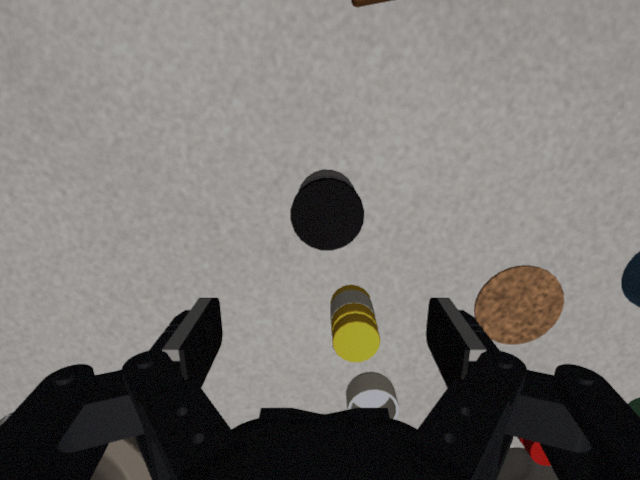

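The black lid is at (327,213), with the yellow jar at (356,340) and the mat at (519,304). I grasp the canister.

Emit:
{"api": "drive_tool", "payload": {
  "commands": [
    {"hand":1,"translation":[3,1,-60],"angular":[0,0,0]},
    {"hand":1,"translation":[3,1,-120],"angular":[0,0,0]},
    {"hand":1,"translation":[3,1,-170],"angular":[0,0,0]},
    {"hand":1,"translation":[3,1,-194],"angular":[0,0,0]},
    {"hand":1,"translation":[3,1,-194],"angular":[0,0,0]},
    {"hand":1,"translation":[3,1,-194],"angular":[0,0,0]},
    {"hand":0.5,"translation":[3,1,-194],"angular":[0,0,0]},
    {"hand":0.5,"translation":[3,1,-194],"angular":[0,0,0]},
    {"hand":0.5,"translation":[3,1,-194],"angular":[0,0,0]},
    {"hand":0.5,"translation":[3,1,-194],"angular":[0,0,0]}
  ],
  "force": 35
}}

```text
t: 15.62
eef_pos: [0.4026, 0.321, 0.0398]
tool_rot: [0.0, 0.765, 0.644, 0.001]
contact_force: [-0.6, -1.0, 6.5]
gripper_width: 0.701
grasp_force: 36.2
```

Emit:
{"api": "drive_tool", "payload": {
  "commands": [
    {"hand":0.5,"translation":[0,0,40],"angular":[0,0,0]},
    {"hand":0.5,"translation":[20,-16,60],"angular":[0,0,0]},
    {"hand":0.5,"translation":[65,-54,60],"angular":[0,0,0]},
    {"hand":0.5,"translation":[110,-92,60],"angular":[0,0,0]},
    {"hand":0.5,"translation":[155,-130,60],"angular":[0,0,0]},
    {"hand":0.5,"translation":[193,-160,50],"angular":[0,0,0]},
    {"hand":0.5,"translation":[193,-160,30],"angular":[0,0,0]},
    {"hand":0.5,"translation":[193,-160,15],"angular":[0,0,0]},
    {"hand":0.5,"translation":[193,-160,9],"angular":[0,0,0]},
    {"hand":0.5,"translation":[193,-160,9],"angular":[0,0,0]}
  ]
}}

```text
t: 16.88
eef_pos: [0.5939, 0.1615, 0.0471]
tool_rot: [-0.0, 0.764, 0.645, -0.0]
contact_force: [-0.4, 0.0, -2.4]
gripper_width: 0.708
grasp_force: 39.8
```

```bash
python3 - <<'E'
from m import *
o=bot.get_obs();print(o['eef_pos'],o['gripper_width'],o['contact_force'])
B={};K={}
for c in('scene','side'):
  im,m=snap(c,c+'3')
  for n,Z,Q in(('canister',[.594,.16,.045],B),('cork_mat',[.594,.16,.0],K)):
   for d in bot.outline_of(c,n):
    p=d['position'];print(c,n,p,mb(d['pixels']),round(d['score'],2),proj(m,Z))
    if n=='canister' and np.hypot(*(p-proj(m,Z)))<18: B[c]=(m,mb(d['pixels']))
if B: print(fit(list(B.values()),.03,.031,.075,(.594,.16)))
m=bot.camera_model('side')
print([at_z(m,d['position'],.045) for d in bot.find_in('side','mug')])
im=cv2.imread('pics/side3.png')[100:300,150:450];im2=cv2.imread('pics/scene3.png')[150:350,280:520]
cv2.imwrite('pics/c3.png',np.hstack([cv2.resize(im,(450,300)),cv2.resize(im2,(350,300))]))
E
```

```text
[0.5939 0.1615 0.0471] 0.7084858518735306 [-0.3689  0.0054 -2.4151]
scene canister [399.7, 247.9] [389.5 223.5 415.5 260.5] 0.96 [404.6904 242.5139]
scene cork_mat [397.4, 259.9] [382.5 242.5 422.5 268.5] 0.79 [402.4368 254.6928]
scene cork_mat [395.6, 246.7] [390.5 223.5 413.5 260.5] 0.72 [402.4368 254.6928]
side canister [307.9, 174.8] [291.5 154.5 318.5 196.5] 0.72 [304.763  177.3955]
side cork_mat [303.5, 194.0] [284.5 179.5 326.5 205.5] 0.75 [305.2864 192.8185]
side cork_mat [243.1, 232.1] [226.5 219.5 256.5 250.5] 0.42 [305.2864 192.8185]
(array([0.5954, 0.1552, 0.0169, 0.0679]), array([-0.0679, -0.867 ,  2.6882, -0.474 , -0.0633,  0.9038,  1.6272,
        0.3474]))
[array([0.7636, 0.188 , 0.045 ]), array([0.5709, 0.1092, 0.045 ])]
```

View pics/c3.png

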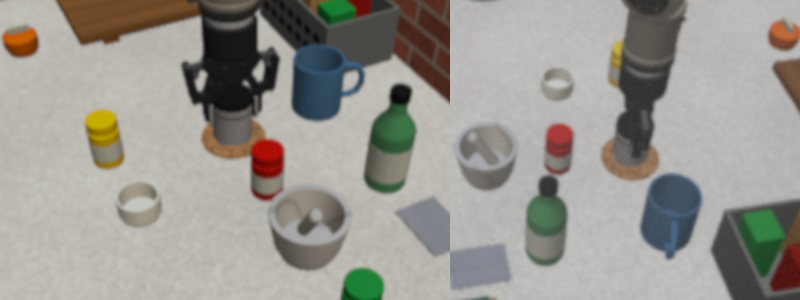

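Both views show the held canister over the mat's middle, about 3 mm above it, with the mug and red jar clear. I lower it and release.

Emit:
{"api": "drive_tool", "payload": {
  "commands": [
    {"hand":0.5,"translation":[1,-1,-2],"angular":[0,0,0]},
    {"hand":0.5,"translation":[1,-1,-4],"angular":[0,0,0]},
    {"hand":0.5,"translation":[1,-1,-4],"angular":[0,0,0]},
    {"hand":0.97,"translation":[1,-1,-4],"angular":[0,0,0]},
    {"hand":0.97,"translation":[1,-1,-4],"angular":[0,0,0]},
    {"hand":0.97,"translation":[1,-1,-4],"angular":[0,0,0]},
    {"hand":0.97,"translation":[1,-1,40],"angular":[0,0,0]},
    {"hand":0.97,"translation":[1,-1,90],"angular":[0,0,0]},
    {"hand":0.97,"translation":[1,-1,150],"angular":[0,0,0]},
    {"hand":0.97,"translation":[1,-1,190],"angular":[0,0,0]}
  ]
}}

```text
t: 18.48
eef_pos: [0.5964, 0.1599, 0.2403]
tool_rot: [0.001, 0.765, 0.645, 0.001]
contact_force: [0.8, 0.6, -0.3]
gripper_width: 0.97
grasp_force: 0.0
```

```bash
python3 - <<'E'
from m import *
im,m=snap('wrist','w4')
for n,r1,r2,z,h,x0 in(('canister',.03,.031,.004,.075,[.595,.16]),('cork_mat',.05,.05,0,.004,[.594,.161]),('red_jar',.023,.0225,0,.078,[.59,.038])):
  for d in bot.outline_of('wrist',n)[:2]:
    b=mb(d['pixels']);print(n,np.round(d['position']),b,round(d['score'],2))
    f=lambda p:bbox(cyl(m,p[0],p[1],z,h,r1,r2))-b
    s=least_squares(f,x0,x_scale=.01);print('  fit',s.x,s.fun)
E
```

```text
canister [321. 216.] [285.5 172.5 357.5 252.5] 0.81
  fit [0.5957 0.1585] [-0.5231 -0.707   0.5252  0.683 ]
cork_mat [319. 170.] [274.5 149.5 369.5 225.5] 0.61
  fit [0.5979 0.1691] [-0.4948 -8.968   0.5034 10.4825]
red_jar [335. 328.] [314.5 286.5 360.5 362.5] 0.73
  fit [0.5897 0.0344] [-0.5202 -0.7939  0.5218  0.7522]
```

Emit:
{"api": "drive_tool", "payload": {
  "commands": [
    {"hand":1,"translation":[-22,-11,0],"angular":[0,0,-0.18]},
    {"hand":1,"translation":[-44,-22,0],"angular":[0,0,-0.36]},
    {"hand":1,"translation":[-66,-33,0],"angular":[0,0,-0.54]},
    {"hand":1,"translation":[-88,-44,0],"angular":[0,0,-0.72]},
    {"hand":1,"translation":[-110,-55,0],"angular":[0,0,-0.9]},
    {"hand":1,"translation":[-132,-66,0],"angular":[0,0,-1.08]},
    {"hand":1,"translation":[-154,-80,0],"angular":[0,0,-1.25]},
    {"hand":1,"translation":[-176,-90,0],"angular":[0,0,-1.4]},
    {"hand":1,"translation":[-176,-90,0],"angular":[0,0,-1.4]},
    {"hand":1,"translation":[-176,-90,0],"angular":[0,0,-1.4]}
  ]
}}

```text
t: 19.92
eef_pos: [0.4202, 0.0695, 0.2368]
tool_rot: [-0.0, 1.0, 0.002, -0.0]
contact_force: [0.7, 0.2, -0.2]
gripper_width: 1.004
grasp_force: 0.0
```

```bash
python3 - <<'E'
from m import *
o=bot.get_obs();print(o['q'],o['eef_pos'],o['tool_rot'])
im,m=snap('wrist','w5')
for n,r1,r2,z,h,x0 in(('ramekin',.03,.03,0,.034,[.415,.072]),('canister',.03,.031,.004,.075,[.595,.16]),('yellow_jar',.023,.0225,0,.078,[.4095,.1955])):
  for d in bot.outline_of('wrist',n)[:2]:
    b=mb(d['pixels']);print(n,np.round(d['position']),b,round(d['score'],2))
    f=lambda p:bbox(cyl(m,p[0],p[1],z,h,r1,r2))-b
    s=least_squares(f,x0,x_scale=.01);print('  fit',s.x,s.fun)
E
```

```text
[ 0.1552  0.1045 -0.4902  2.0993  0.06    0.9512 -1.9353] [0.4202 0.0695 0.2368] [-0.0001  1.      0.0016 -0.0002]
ramekin [319. 212.] [287.5 178.5 349.5 243.5] 0.63
  fit [0.4135 0.0737] [-0.0455 -0.3343  0.0456  0.3424]
canister [218.  14.] [161.5  -0.5 256.5  44.5] 0.85
  fit [0.5644 0.1566] [ -3.5828 -25.1143   4.6415  37.634 ]
yellow_jar [184. 222.] [146.5 189.5 222.5 254.5] 0.74
  fit [0.4098 0.1975] [-1.1511 -1.3971  1.4456  1.3214]
```

View pics/w5.png

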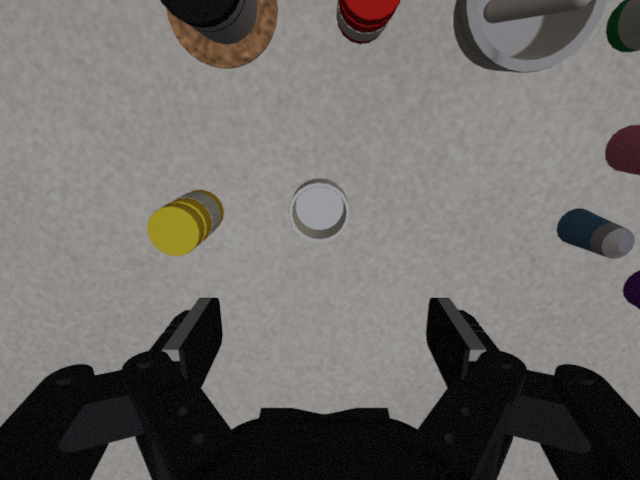

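The ramekin's rim is centred at (320,212), with the yellow jar at (185,225) clear. I grasp across its outside.

Emit:
{"api": "drive_tool", "payload": {
  "commands": [
    {"hand":1,"translation":[-5,4,-60],"angular":[0,0,0]},
    {"hand":1,"translation":[-5,4,-120],"angular":[0,0,0]},
    {"hand":1,"translation":[-5,4,-170],"angular":[0,0,0]},
    {"hand":1,"translation":[-5,4,-205],"angular":[0,0,0]},
    {"hand":1,"translation":[-5,4,-215],"angular":[0,0,0]},
    {"hand":1,"translation":[-5,4,-215],"angular":[0,0,0]},
    {"hand":1,"translation":[-5,4,-215],"angular":[0,0,0]},
    {"hand":0.5,"translation":[-5,4,-215],"angular":[0,0,0]},
    {"hand":0.5,"translation":[-5,4,-215],"angular":[0,0,0]},
    {"hand":0.5,"translation":[-5,4,-215],"angular":[0,0,0]},
    {"hand":0.5,"translation":[-5,4,-215],"angular":[0,0,0]}
  ],
  "force": 25
}}

```text
t: 21.5
eef_pos: [0.4157, 0.0734, 0.0236]
tool_rot: [0.0, 1.0, 0.0, 0.001]
contact_force: [-1.9, -0.2, 12.4]
gripper_width: 0.703
grasp_force: 24.2
```

Emit:
{"api": "drive_tool", "payload": {
  "commands": [
    {"hand":0.5,"translation":[0,0,20],"angular":[0,0,0]},
    {"hand":0.5,"translation":[0,0,70],"angular":[0,0,0]},
    {"hand":0.5,"translation":[0,0,120],"angular":[0,0,0]},
    {"hand":0.5,"translation":[45,21,125],"angular":[0,0,0]},
    {"hand":0.5,"translation":[90,42,125],"angular":[0,0,0]},
    {"hand":0.5,"translation":[135,64,125],"angular":[0,0,0]},
    {"hand":0.5,"translation":[165,77,125],"angular":[0,0,0]},
    {"hand":0.5,"translation":[181,85,120],"angular":[0,0,0]},
    {"hand":0.5,"translation":[181,85,100],"angular":[0,0,0]},
    {"hand":0.5,"translation":[181,85,92],"angular":[0,0,0]},
    {"hand":0.5,"translation":[181,85,92],"angular":[0,0,0]},
    {"hand":0.5,"translation":[181,85,92],"angular":[0,0,0]}
  ]
}}

```text
t: 23.0
eef_pos: [0.5957, 0.1581, 0.1147]
tool_rot: [0.0, 1.0, 0.0, 0.0]
contact_force: [0.6, 0.6, -1.1]
gripper_width: 0.697
grasp_force: 27.9
```

```bash
python3 - <<'E'
from m import *
o=bot.get_obs();print(o['eef_pos'],o['gripper_width'],o['contact_force'],o['grasp_force'])
for c in('scene','side'):
  im,m=snap(c,c+'4')
  for n,Z in(('canister',[.5957,.1585,.042]),('ramekin',[.596,.159,.109])):
   for d in bot.outline_of(c,n)[:2]:
    print(c,n,d['position'],mb(d['pixels']),round(d['score'],2),proj(m,Z))
  print(bbox(cyl(m,.5957,.1585,.004,.075,.03,.031)))
im=cv2.imread('pics/side4.png')[110:230,230:380];im2=cv2.imread('pics/scene4.png')[180:300,330:480]
cv2.imwrite('pics/c4.png',np.hstack([cv2.resize(im,(400,320),interpolation=2),cv2.resize(im2,(400,320),interpolation=2)]))
E
```

```text
[0.5957 0.1581 0.1147] 0.6966168236111243 [ 0.5793  0.5642 -1.1156] 27.94563788920641
scene canister [403.8, 247.0] [390.5 229.5 418.5 261.5] 0.68 [404.1484 243.9306]
scene ramekin [407.7, 225.5] [395.5 209.5 420.5 236.5] 0.65 [407.9682 224.6005]
scene ramekin [402.4, 248.6] [389.5 232.5 417.5 262.5] 0.57 [407.9682 224.6005]
[390.2058 224.2472 419.1967 263.3727]
side canister [305.9, 179.5] [290.5 162.5 319.5 198.5] 0.88 [305.7711 178.6203]
side ramekin [299.6, 151.7] [289.5 138.5 318.5 168.5] 0.75 [305.0066 153.6036]
[291.0854 156.7434 319.5858 200.3069]
```

View pics/c4.png

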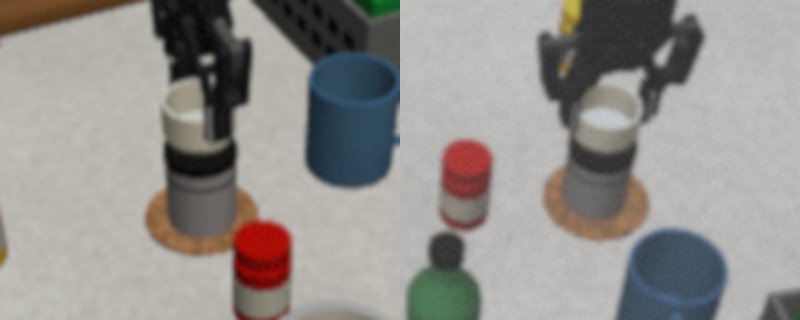

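The held ramekin sits straight above the lid in both crops. I lower it gently and release.

Emit:
{"api": "drive_tool", "payload": {
  "commands": [
    {"hand":0.5,"translation":[0,0,-6],"angular":[0,0,0]},
    {"hand":0.5,"translation":[0,0,-10],"angular":[0,0,0]},
    {"hand":0.5,"translation":[0,0,-12],"angular":[0,0,0]},
    {"hand":0.5,"translation":[0,0,-12],"angular":[0,0,0]},
    {"hand":0.5,"translation":[0,0,-12],"angular":[0,0,0]}
  ]
}}

```text
t: 23.92
eef_pos: [0.5959, 0.1583, 0.1029]
tool_rot: [0.0, 1.0, 0.0, 0.0]
contact_force: [-2.2, -0.5, 5.8]
gripper_width: 0.7
grasp_force: 28.4
```

Contact at the expected height (+5.8 N). I release it and go up.

Emit:
{"api": "drive_tool", "payload": {
  "commands": [
    {"hand":0.75,"translation":[0,0,0],"angular":[0,0,0]},
    {"hand":0.85,"translation":[0,0,0],"angular":[0,0,0]},
    {"hand":1,"translation":[0,0,0],"angular":[0,0,0]},
    {"hand":1,"translation":[0,0,0],"angular":[0,0,0]},
    {"hand":1,"translation":[0,0,20],"angular":[0,0,0]},
    {"hand":1,"translation":[0,0,60],"angular":[0,0,0]},
    {"hand":1,"translation":[0,0,120],"angular":[0,0,0]},
    {"hand":1,"translation":[-60,0,150],"angular":[0,0,0]},
    {"hand":1,"translation":[-120,0,150],"angular":[0,0,0]},
    {"hand":1,"translation":[-150,0,150],"angular":[0,0,0]},
    {"hand":1,"translation":[-150,0,150],"angular":[0,0,0]}
  ]
}}

```text
t: 25.3
eef_pos: [0.4441, 0.1586, 0.2539]
tool_rot: [0.001, 1.0, 0.001, 0.001]
contact_force: [2.0, 1.2, 0.0]
gripper_width: 1.0
grasp_force: 0.0
```

```bash
python3 - <<'E'
from m import *
print(bot.get_obs()['t'],bot.get_obs()['eef_pos'])
T={'canister':(.595,.1585,.004,.03,.031,.075),'ramekin':(.595,.159,.079,.03,.03,.034),'red_jar':(.59,.035,0,.023,.0225,.078),'green_jar':(.583,-.208,0,.023,.0225,.078),'cork_mat':(.594,.161,0,.05,.05,.004),'mortar':(.5866,-.0842,0,.036,.052,.07),'yellow_jar':(.4095,.1955,0,.023,.0225,.078),'salt_shaker':(.394,-.2,0,.02,.02,.066)}
M={}
for c in('scene','side'): im,M[c]=snap(c,c+'5')
for n,(x,y,z,rb,rt,h) in T.items():
  obs=[]
  for c in M:
    pr=proj(M[c],[x,y,z+h/2])
    l=[d for d in bot.outline_of(c,n) if np.hypot(*(d['position']-pr))<12]
    if l: obs.append((M[c],mb(l[0]['pixels'])))
  s=least_squares(lambda p:np.concatenate([bbox(cyl(m,p[0],p[1],z,h,rb,rt))-b for m,b in obs]),[x,y],x_scale=.01,loss='soft_l1')
  print(n,len(obs),s.x,s.fun.round(1))
im=cv2.imread('pics/side5.png')[110:290,200:440];im2=cv2.imread('pics/scene5.png')[160:340,220:460]
cv2.imwrite('pics/c5.png',np.hstack([cv2.resize(im,(400,300),interpolation=2),cv2.resize(im2,(400,300),interpolation=2)]))
E
```

```text
25.3 [0.4441 0.1586 0.2539]
canister 2 [0.5938 0.1575] [  0.1  -8.7   0.1   0.3  -0.  -10.3   0.5   3.3]
ramekin 2 [0.5935 0.1577] [ 0.4  0.3  0.8  1.5 -0.5  2.  -0.1  1.8]
red_jar 2 [0.5887 0.0362] [ 2.1 -0.1  0.4  0.4  0.3  1.1 -0.2  1.8]
green_jar 2 [ 0.5832 -0.2079] [ 1.6 -0.4  1.4  0.5 -0.2  0.4  0.7  1.9]
cork_mat 2 [0.5952 0.1607] [-0.6 -4.1  0.7  0.9  0.3 -2.  -0.2  1.6]
mortar 2 [ 0.5861 -0.0838] [ 0.6  0.1  0.8  0.5 -0.3  1.   0.3  0.7]
yellow_jar 1 [0.4081 0.2037] [-0.6 -0.1  0.7  0. ]
salt_shaker 2 [ 0.396 -0.2  ] [-1.4 -1.6  0.5  0.  -0.8 -5.7  2.4  0.7]
```

View pics/c5.png

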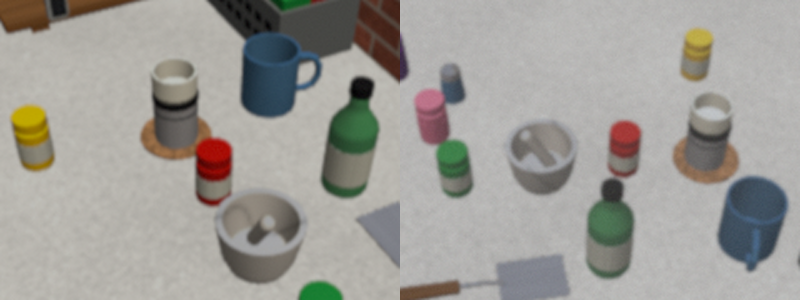

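Everything is upright and in one row, with the ramekin centred on the lid. The measured errors are only a few millimetres.

```bash
python3 -c "
from station import bot
print(bot.hand_in())"
```

```text
the job is handed in; nothing more can be done
None
```

I handed the job in at about 25 s. The canister stands on the mat with the ramekin on its lid, the red jar is between it and the mortar, and the green jar is beyond the mortar, each measured within about 5 mm of its target. The hand-in gave no verdict.

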